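# Feed a terminal-block carrier past the sprung gate into the test bay

## Robot

A 7-joint arm with a two-finger parallel gripper is mounted at the origin on the work surface. World frame = base frame: x ahead of the robot, y to its left, z up, the work surface at z = 0. Lengths are in m, angles in rad, forces in N, time in s.
With the tool pointing down it reaches from about 0.4 to 0.925 m from the base axis. Payload 5.6 kg.
Tool frame: the origin (TCP) lies midway between the tips of the shut fingers; the grasp point (between the pads) lies 19 mm behind it; z points along the fingers, y is the line along which they close (so a half turn about z gives the same grasp; the last joint's range is limited). The gripper opens to 85 mm and grips with 20 to 120 N. Pads are 22 mm wide; open, the fingers measure 114 mm over their backs; the gripper's body (76 mm by 85 mm) begins 54 mm behind the grasp point. The pads swing forward as they close: fully open they stand 13 mm farther back than shut.
Start: joints at [-1.255, 0.468, -0.012, 1.603, 0.006, 1.071, -0.056], TCP at [0.228, 0.609, 0.231] pointing down, gripper open.
Joint ranges: [-2.53, 2.53], [-0.31, 2.02], [-1.57, 1.55], [0.28, 2.44], [-1.29, 4.43], [0.15, 1.84], [-2.92, 2.92]. Speed limits (rad/s): [2.57, 2.57, 3.14, 3.14, 3.14, 3.14, 3.14].

## Interface

Orientations are given as [roll, pitch, yaw] about the fixed x, y, z axes, in that order (R = Rz(yaw) Ry(pitch) Rx(roll)).
In Python, from rig import robot gives the robot as it stands.
- The arm moves only by the shell command python3 -m crank 'ROWS'. ROWS is JSON, one flat list of numbers, 7 for each row, row after row: the shift along the tool's x, y, z in m, then the turn, a rotation vector about the tool's x, y, z in degrees, then the closure, from 0 (fully open) to 1 (shut). In form: [dx, dy, dz, ax, ay, az, claw, dx, dy, dz, ax, ay, az, claw, ...]. A call has 1 to 10 rows; each row shifts and turns the commanded pose from where the row before left it, along the tool's axes as they then stand; what a row does not reach is not made up. A row lasts 1/10 s, in which the tool goes at most 50 mm and 8.59 degrees, less where a joint would pass 70% of its speed; a pose out of reach is approached as far as the arm can. A call is refused whole if a number of a shift passes 0.05 or a number of a turn 8.59, either way. A call with a gripper value outside its range is refused whole. The fingers move at their own pace and stop on an object; the grip force is fixed at half the most. Time passes only in rows, so rows that do not move let the fingers close. It gives the time, the measured TCP pose, the force, the opening and the grip force at its end, in the units of the state.
- robot.get_state(): the state, without advancing time (a new reading comes with each control period).
- robot.capture(name): name is "scene" or "side" or "wrist"; returns a dict with "pixels" (384x512x3 uint8, blue, green, red), "range_z" (384x512 float32, m along the optical axis (not along the pixel's ray), 0 where there is no reading), "K" (3x3 intrinsics, pixels), "k1" (the pictures are not rectified: a ray, as slopes to the right and down, at radius r is drawn at 1 + k1 r^2 times it, then the intrinsics apply), "world_from_camera" (4x4, takes a point from camera to world coordinates). Camera axes: x right, y down, z forward; pixel columns grow to the right and rows downward; lengths in m; the calibration is good to about 2 mm. A picture is of the moment at which its call begins.
- robot.job_done(): hands the job in; it is judged then, once.
The state is a dict: "time": time; "joints": joint angles; "qvel": joint speeds; "tau": joint torques, N m; "tcp_pos": TCP position; "orientation": TCP orientation; "ft_force": force on the tool from outside, world axes, zero at the start; "ft_torque": the same for the moment, N m; "width": finger opening in m; "finger_force": force on a finger pad.
Only numpy, scipy, OpenCV 4.12 (cv2) and the standard library are available. Lean on these libraries where they do the work, as an engineer would, in place of code of your own. Each camera call takes 0.05 s, during which the arm holds its last target. There are 200 camera calls.

## Task

Press the long plate down with one fingertip to hold the hinged gate open, and meanwhile, with the other finger behind its upright tab, push the carrier of terminal blocks along the chute until it is fully home against the end stop. Then let the gate close behind the blocks and move clear. The gate must never touch the carrier, nothing is to be lifted or carried, and the other things on the bench are to be left alone.

Things in the scene. Friction and masses are not known exactly. Their poses are not given: they have to be found in the camera images.
- station: Fixed loading station. Origin: bench height, chute centre line, under the gate leaf. +y: push direction; +x: press-plate side; z up. 10 mm base plate, its top is the chute floor. Chute along y from -280 to +108 mm, 70 mm wide inside, walls 6 mm thick, tops at z 42. Tester box 55 mm high at x -120 to -45, y +13 to +113. Hinge posts, tops at z 85, at x 45, y -281 and +20.
- end_stop (a point): Middle of the steel end stop's face towards the chute: station x 0, y +108 mm, z 32 mm; its top is at z 55 mm.
- gate (a joint): Angle of the steel gate, rad: 0 shut, growing as it opens, stop at 0.75. Pressing the plate down anywhere along its length raises the leaf by the same angle. The carrier's blocks pass freely under the leaf from 0.40 rad on; its low tail passes even under the shut gate. A light spring shuts it when let go; about 3 to 8 N on the plate, 30 mm from the hinge axis, holds it open.
- gate_leaf (a point): Middle of the lower edge of the gate's leaf, 6 mm thick, at station y 0. Shut, it covers station x -32 to +5 mm, its lower edge at z 38 mm. An arm joins it to the hinge tube, 12 mm thick, which runs along the chute (parallel to station y) with its axis at station x +40, z 75 mm.
- press_plate (a point): Middle of the top face of the press plate, flat smooth steel on the outer side of the hinge tube: 220 mm long (station y -273 to -53 mm), reaching out to 50 mm from the hinge axis, 4 mm thick. This point is 30 mm from the axis and at z 79 mm when shut; it goes down as the gate opens. A fingertip can slide along the plate while pressing.
- carrier: Loose black carrier, 0.2 to 0.45 kg, in the chute before the gate, axes parallel to the station's. Origin: underside, middle of the block section, which is 62 mm wide, 90 long (y -45 to +45), 40 high, with a row of grey terminal blocks. Behind it a tail 40 mm wide, 5 high, ends in the upright push tab. Home, its origin is at station y +63 mm and the shut leaf hangs 15 mm behind the blocks.
- push_tab (a point): Middle of the rear face of the carrier's upright push tab (pushed here): carrier y -130 mm, 36 mm above its underside. The tab is 56 mm wide, 6 mm thick, 72 mm high (its top 82 mm above the bench). A finger of a down-pointing gripper astride the hinge tube reaches it while the other presses the plate.
- breaker: Bystander: white circuit breaker standing upright, about 75 x 36 x 80 mm high. Origin: on its underside, near the middle.
- driver: Bystander: screwdriver lying on the bench. Origin: underside, about its middle.
- bottle: Bystander: clear plastic water bottle, 66 mm across, 200 mm tall, upright. Origin: centre of its underside.
Not all that is in view belongs to the job. There is more than one size of the carrier; the job needs the largest.

How it is judged:
On the way, in this order (a step that is already met when the one before it is completed fails the run):
1. a finger holds the gate open while the carrier still stands before it (value of joint gate above 0.3 rad and contact force between the fingers and gate above 0.3 N and y of carrier in the frame of station below -0.049 m), for 0.1 s.
2. the carrier is passing the gate, which a finger holds open (value of joint gate above 0.3 rad and contact force between the fingers and gate above 0.3 N and y of carrier in the frame of station between -0.03 and 0.045 m), for 0.1 s.
3. the carrier is home with the gate still held open (value of joint gate above 0.3 rad and contact force between the fingers and gate above 0.3 N and y of carrier in the frame of station above 0.057 m), for 0.1 s.
At the end, for the whole second after the job is handed in: The carrier lies flat and at rest in the chute within 6 mm of the end stop, and the gate is shut behind its blocks (under 0.05 rad) (y of carrier in the frame of station between 0.057 and 0.067 m and x of carrier in the frame of station between -0.008 and 0.008 m and z of carrier in the frame of station below 0.014 m and value of joint gate below 0.05 rad and linear speed of carrier below 0.01 m/s and angle between carrier's own z axis and vertical below 0.06 rad); the robot touches nothing.
It fails at once if the gate touches the carrier (over 0.5 N) (contact force between gate and carrier above 0.5 N).
It fails at once if the carrier is lifted more than 10 mm or tipped more than 0.2 rad (z of carrier in the frame of station above 0.02 m or angle between carrier's own z axis and vertical above 0.2 rad).
It fails at once if the breaker is moved more than 20 mm (distance of breaker from where it was at the start of the episode above 0.02 m).
It fails at once if the driver is moved more than 20 mm (distance of driver from where it was at the start of the episode above 0.02 m).
It fails at once if the bottle is moved more than 20 mm (distance of bottle from where it was at the start of the episode above 0.02 m).
It also fails if it takes over 48 s, if anything falls off the work surface, if the arm or the gripper's body presses on something with over 40 N, if the wrist force passes 120 N, or if a joint passes its speed limit or range.

## Working session

There is one attempt and no reset: what is moved stays moved. The work goes in short steps, Python scripts to look and compute and a shell command to move; the robot and the scene stay as the last step left them, time stands still between calls to the robot, and variables do not carry over. Pictures are saved under pics/ and viewed, at most 10 in all, crops included, and the job is handed in when it is done.

```bash
mkdir -p pics; ls; cat > h.py <<'E'
import numpy as np,cv2
from rig import robot
def grab(n):
    c=robot.capture(n); np.savez(f'{n}.npz',**c); return c
def load(n): return dict(np.load(f'{n}.npz'))
def cloud(c):
    h,w=c['range_z'].shape
    u,v=np.meshgrid(np.arange(w),np.arange(h)); 
    K=c['K'];xd=(u-K[0,2])/K[0,0];yd=(v-K[1,2])/K[1,1]
    x,y=xd.copy(),yd.copy()
    for _ in range(10):
        s=1+float(c['k1'])*(x*x+y*y); x=xd/s;y=yd/s
    z=c['range_z'];P=np.stack([x*z,y*z,z,np.ones_like(z)],-1)
    return (P@c['world_from_camera'].T)[...,:3]
E
python3 - <<'E'
from h import *
for n in('scene','side'):
    c=grab(n); cv2.imwrite(f'pics/{n}0.png',cv2.resize(c['pixels'],(800,600)))
    print(n,c['K'],c['k1'],c['world_from_camera'])
print(robot.get_state())
E
```

```text
pics
scene [[450.97476354   0.         246.48118165]
 [  0.         450.97476354 194.85899834]
 [  0.           0.           1.        ]] -0.16322035711311275 [[ 0.81238979  0.3722635  -0.44882369  1.12601977]
 [ 0.58297596 -0.5017177   0.63907619 -0.73016289]
 [ 0.01272195 -0.7808324  -0.62461101  0.76351516]
 [ 0.          0.          0.          1.        ]]
side [[404.14044588   0.         252.73016276]
 [  0.         404.14044588 187.91526228]
 [  0.           0.           1.        ]] -0.1460287476891955 [[ 0.88374176 -0.28891732  0.3681403   0.31578435]
 [-0.46753517 -0.579184    0.66779994 -0.57119864]
 [ 0.02028201 -0.76228123 -0.6469281   0.59213228]
 [ 0.          0.          0.          1.        ]]
{'time': 0.1, 'joints': array([-1.25498413,  0.46829169, -0.01161504,  1.60353382,  0.00597921,
        1.07139928, -0.0562968 ]), 'qvel': array([-0.00027439, -0.00314551, -0.00032236, -0.0005038 ,  0.00101944,
        0.00119463,  0.00103599]), 'tau': array([ 3.96720579e-04, -5.33522594e+01,  2.12828640e-02, -2.51967895e+01,
        1.15350564e-02,  4.29809894e-03, -3.80221491e-05]), 'tcp_pos': array([0.22812821, 0.60811497, 0.23043096]), 'orientation': array([-3.13999785e+00,  9.17710285e-05,  2.78272022e+00]), 'ft_force': array([-0.60124404, -0.40123323, -0.39788879]), 'ft_torque': array([-0.01582067, -0.07242608,  0.03849852]), 'finger_force': 0.0, 'width': 0.0852944414270114}
```

View pics/scene0.png

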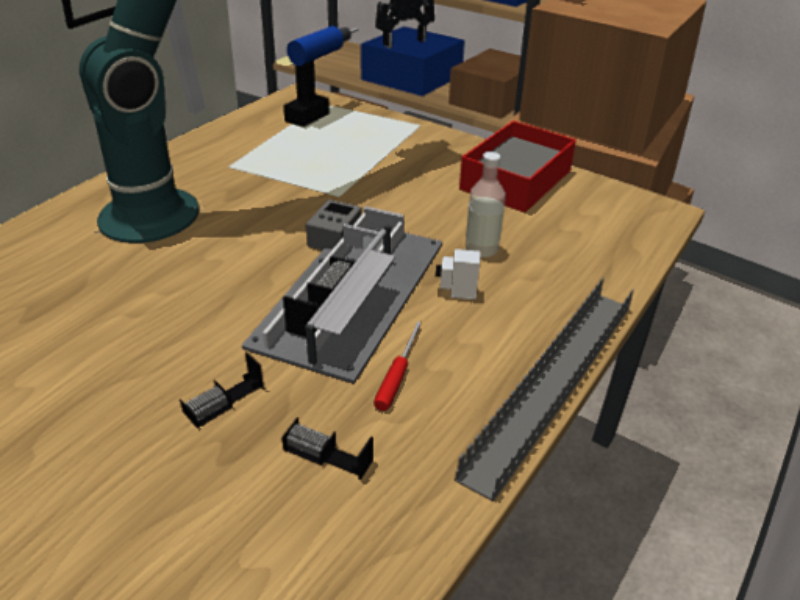

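View pics/side0.png

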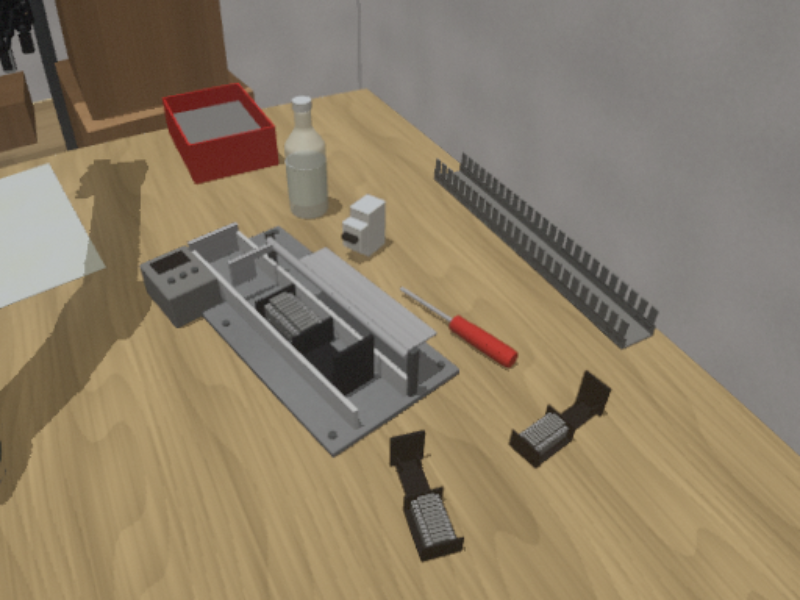

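Three carriers are in view. One is in the chute (side ~(320,330)) and two are loose (side ~(425,500) and (555,420)). The one in the chute fits: it stands before the gate and looks largest. I'll confirm it in a crop and measure the station from the depth data.

```bash
python3 - <<'E'
from h import *
c=load('side'); im=c['pixels'][140:295,85:300]
cv2.imwrite('pics/crop1.png',cv2.resize(im,None,fx=3.7,fy=3.7,interpolation=cv2.INTER_CUBIC))
import itertools
for n in('scene','side'):
    c=load(n);P=cloud(c);hsv=cv2.cvtColor(c['pixels'],cv2.COLOR_BGR2HSV)
    # base plate: z ~10mm, grey
    m=(abs(P[...,2]-.010)<.003)&(hsv[...,1]<60)&(c['range_z']>0)
    m=m.astype(np.uint8); k,l,s,_=cv2.connectedComponentsWithStats(m)
    # largest comps, merge those >80
    # station comp by min area rect of all in big hull
    pts=np.concatenate([P[l==i][:,:2] for i in range(1,k) if s[i,4]>150])
    print(n,pts.shape,cv2.minAreaRect((pts*1000).astype(np.float32)))
    for i in range(1,k):
        if s[i,4]>150: print(s[i],P[l==i].mean(0))
    m=((abs(P[...,2]-.078)<.006)&(hsv[...,1]<60)&(c['range_z']>0)).astype(np.uint8)
    k,l,s,_=cv2.connectedComponentsWithStats(m)
    for i in range(1,k):
        if s[i,4]>150: q=P[l==i];print('plate?',s[i],q.mean(0),cv2.minAreaRect((q[:,:2]*1000).astype(np.float32)))
E
```

```text
scene (3143, 2) ((508.9052734375, 41.50343322753906), (200.28863525390625, 413.4576721191406), 13.223893165588379)
[ 155  149  128   95 2991] [ 0.56238685 -0.00747989  0.01057799]
[182 158  31  32 152] [0.41592052 0.03616459 0.01081257]
plate? [ 181  143   72   71 1470] [ 0.55943762 -0.02292428  0.07986292] ((529.9802856445312, -2.8713226318359375), (118.851318359375, 308.7674255371094), 13.71606159210205)
plate? [290 159  18  12 173] [0.67078273 0.15736013 0.07956364] ((669.2372436523438, 160.05270385742188), (44.7542839050293, 40.63235092163086), 27.161026000976562)
side (4942, 2) ((867.8042602539062, 49.119171142578125), (500.5159606933594, 1045.1572265625), 89.66661834716797)
[415  86  97  61 197] [1.38580418 0.04784029 0.00994879]
[294 107 124 107 330] [0.92565748 0.0079257  0.00984965]
[278 112 122 110 283] [0.86996411 0.00852847 0.00991042]
[174 145  25  22 210] [0.55635712 0.20956326 0.01106825]
[134 159  22  22 181] [0.44866744 0.20579897 0.01120856]
[150 169  31  29 224] [0.47591093 0.13122514 0.0119382 ]
[190 178  47  38 210] [0.5574336  0.04138418 0.01202516]
[ 109  191  185  101 3307] [ 0.48547252 -0.0769162   0.01150171]
plate? [282   0 230 122 814] [1.38611055 0.33832626 0.07801529] ((1385.35205078125, 512.1942138671875), (1232.5692138671875, 16.32842254638672), 89.88692474365234)
plate? [224 125  23  15 221] [0.66428817 0.15600493 0.07978218] ((666.0494995117188, 159.87774658203125), (46.935096740722656, 37.040252685546875), 29.58486557006836)
plate? [ 146  150  133   82 2544] [ 0.55761977 -0.02088679  0.08113886] ((549.4246826171875, 4.8425750732421875), (105.6893081665039, 299.1347961425781), 26.862001419067383)
```

View pics/crop1.png

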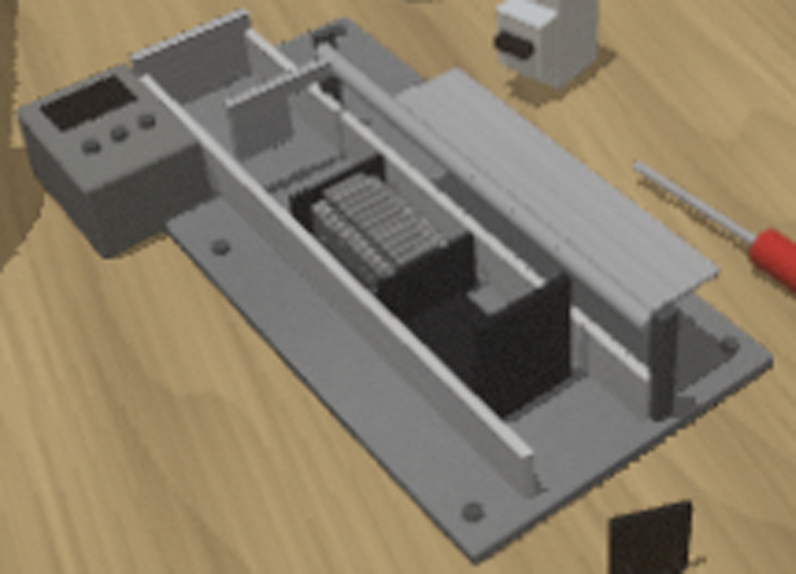

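```bash
python3 - <<'E'
from h import *
from scipy.optimize import least_squares
def loc(P,p):
    c,s=np.cos(p[2]),np.sin(p[2]); d=P[:,:2]-p[:2]
    return np.c_[d[:,0]*c+d[:,1]*s,-d[:,0]*s+d[:,1]*c,P[:,2]]*[1000,1000,1000]
allp={}
for n in('scene','side'):
    c=load(n);P=cloud(c); g=c['pixels'].astype(int)
    ok=(c['range_z']>0); q=P[ok]; b=g[ok]; br=b.mean(1)
    p=np.array([.461,.122,np.radians(13.3)])
    for it in range(3):
        L=loc(q,p)
        w=(abs(L[:,2]-42)<2)&(abs(abs(L[:,0])-38)<(12,6,5)[it])&(L[:,1]>-285)&(L[:,1]<115)&(br>110)
        A=L[w]; r=least_squares(lambda t:abs(loc(q[w],[t[0],p[1],t[1]])[:,0])-38,[p[0],p[2]],loss='soft_l1')
        p=np.array([r.x[0],p[1],r.x[1]])
    L=loc(q,p); print(n,p,w.sum(), np.degrees(p[2]))
    e=(abs(L[:,0])<30)&(abs(L[:,2]-55)<2)&(L[:,1]>80)&(L[:,1]<140); print('endstop top y',np.percentile(L[e,1],[2,50,98]),e.sum())
    e=(abs(L[:,0]-75)<10)&(abs(L[:,2]-79)<4); print('plate y',np.percentile(L[e,1],[1,50,99]),'z',np.median(L[e,2]),e.sum())
    e=(abs(L[:,1]+160)<80)&(abs(L[:,2]-79)<4)&(L[:,0]>20)&(L[:,0]<120); print('plate x',np.percentile(L[e,0],[1,50,99]))
    e=(abs(L[:,0])<25)&(L[:,2]>60)&(L[:,2]<84)&(br<60)&(L[:,1]<-50); print('tab',np.percentile(L[e],[2,50,98],axis=0),e.sum())
    e=(abs(L[:,0])<35)&(L[:,2]>44)&(L[:,2]<53)&(L[:,1]<-20)&(L[:,1]>-160);print('blocks',np.percentile(L[e],[1,50,99],axis=0),e.sum())
    e=(abs(L[:,0]+15)<15)&(L[:,2]>60)&(L[:,2]<84)&(abs(L[:,1])<40);print('leaf',np.percentile(L[e],[2,50,98],axis=0),e.sum())
    e=(L[:,2]>20)&(L[:,0]>95)&(L[:,0]<260)&(abs(L[:,1])<300)&(L[:,2]<90);print('others',np.percentile(L[e],[2,50,98],axis=0),e.sum())
E
```

```text
scene [0.46858909 0.122      0.22971016] 184 13.161422702951695
endstop top y [103.4651081  107.2730986  112.42274013] 20
plate y [-274.09841217 -177.28931933  350.79813245] z 79.81815724623299 445
plate x [30.36258751 63.7701126  89.95764637]
tab [[ -24.33093186 -237.59763059   60.98193992]
 [   1.19618364 -234.68578447   73.49461846]
 [  24.22358145 -230.47222593   83.40471779]] 149
blocks [[ -30.20699497 -152.77133042   44.19240446]
 [  -1.39692438 -109.52960833   49.0185774 ]
 [  14.65035127  -61.09169164   52.6520707 ]] 279
leaf [[-29.03843192  -8.62128414  60.72127046]
 [-15.57020954  -4.20499041  72.14543535]
 [ -1.10505532   1.26183251  83.06992548]] 73
others [[ 161.88716215 -290.80216223   21.16813939]
 [ 193.95537756  -17.83339246   50.96661267]
 [ 227.47816188  131.68317605   87.16786918]] 1245
side [0.46698971 0.122      0.22663957] 463 12.985490681454758
endstop top y [103.0719983  105.93986765 113.62672541] 55
plate y [-274.73313708 -180.24020545  357.04438968] z 81.5322390503529 718
plate x [34.69377091 62.45693514 90.76854293]
tab [[ -24.22869297 -236.7167221    61.0124308 ]
 [  -1.21814207 -235.41298283   73.31774615]
 [  24.191754   -231.92503022   83.92702963]] 223
blocks [[ -34.56866503 -152.00101504   44.07505731]
 [  -3.29792252 -110.35044601   50.34940953]
 [  29.38362643  -58.57082254   52.88656496]] 684
leaf [[-28.97920409  -8.20915217  60.91901015]
 [-14.73422507  -6.14889338  72.92585723]
 [ -1.3029325   -1.8823134   83.30196219]] 127
others [[ 157.85284981 -292.25513088   21.08847025]
 [ 178.22048459  -13.95475185   51.70728773]
 [ 223.25091945  143.0457189    86.35632827]] 1618
```

The crop confirms it: the carrier in the chute has blocks that nearly fill the 70 mm width, so it is the largest size. The station is at about (0.468, 0.1205) with yaw 13.1°, and the tab's rear face is at station y ≈ -234 mm. I'll turn the tool 56° so its y axis is along station x, then travel.

```bash
python3 -m crank '[0,0,0,0,0,8.04,0.18, 0,0,0,0,0,8.04,0.18, 0,0,0,0,0,8.04,0.18, 0,0,0,0,0,8.04,0.18, 0,0,0,0,0,8.04,0.18, 0,0,0,0,0,8.04,0.18, 0,0,0,0,0,8.04,0.18, 0,0,0,0,0,0,0.18]'
python3 -m crank '[-0.039,0.0084,0,0,0,0,0.18, -0.039,0.0084,0,0,0,0,0.18, -0.039,0.0084,0,0,0,0,0.18, -0.039,0.0084,0,0,0,0,0.18, -0.039,0.0084,0,0,0,0,0.18, -0.039,0.0084,0,0,0,0,0.18, -0.039,0.0084,0,0,0,0,0.18, -0.039,0.0084,0,0,0,0,0.18, -0.039,0.0084,0,0,0,0,0.18, -0.039,0.0084,0,0,0,0,0.18]'
python3 -m crank '[-0.039,0.0084,0,0,0,0,0.18, -0.039,0.0084,0,0,0,0,0.18, -0.039,0.0084,0,0,0,0,0.18, -0.039,0.0084,0,0,0,0,0.18, -0.039,0.0084,0,0,0,0,0.18, -0.039,0.0084,0,0,0,0,0.18, -0.039,0.0084,0,0,0,0,0.18, -0.039,0.0084,0,0,0,0,0.18, -0.039,0.0084,0,0,0,0,0.18, 0,0,0,0,0,0,0.18]'
cat >> h.py <<'E'
O=np.array([.4683,.1205]);Y=.2285
def st(p):
    c,s=np.cos(Y),np.sin(Y);d=np.asarray(p)[...,:2]-O
    return 1000*np.stack([d[...,0]*c+d[...,1]*s,-d[...,0]*s+d[...,1]*c],-1)
def show():
    s=robot.get_state();print('t',s['time'],'st',st(s['tcp_pos']).round(1),'z',s['tcp_pos'][2].round(4),'rpy',s['orientation'].round(3),'F',s['ft_force'].round(2),'w',s['width'].round(4))
E
python3 -c "
from h import *
show();print(robot.get_state()['joints'].round(2))"
```

```text
time: 0.9
tcp_pos: [0.2281, 0.6083, 0.2307]
orientation: [-3.141, 0.001, 1.8]
ft_force: [-0.0, -0.3, 0.1]
width: 0.0699
finger_force: 0.0
time: 1.9
tcp_pos: [0.3993, 0.2464, 0.2314]
orientation: [3.141, -0.0, 1.805]
ft_force: [-0.0, 0.0, 0.0]
width: 0.0704
finger_force: 0.0
time: 2.9
tcp_pos: [0.5534, -0.0829, 0.2315]
orientation: [3.141, 0.004, 1.796]
ft_force: [0.6, 0.3, 0.2]
width: 0.0695
finger_force: 0.0Traceback (most recent call last):
  File "<string>", line 3, in <module>
    show();print(robot.get_state()['joints'].round(2))
    ~~~~^^
  File "h.py", line 20, in show
    s=robot.get_state();print('t',s['time'],'st',st(s['tcp_pos']).round(1),'z',s['tcp_pos'][2].round(4),'rpy',s['orientation'].round(3),'F',s['ft_force'].round(2),'w',s['width'].round(4))
                                                                                                                                                                       ^^^^^^^^^^^^^^^^
AttributeError: 'float' object has no attribute 'round'
```

```bash
sed -i "s/s\['width'\].round(4)/round(s['width'],4)/" h.py
python3 -m crank '[-0.037,0.008,0,0,0,0,0.18, 0,0,0.035,0,0,0,0.18, 0,0,0.035,0,0,0,0.18, 0,0,0.035,0,0,0,0.18, 0,0,0,0,0,0,0.18, 0,0,0,0,0,0,0.18]'
python3 - <<'E'
from h import *
show();s=robot.get_state();print(s['joints'].round(2))
c=grab('side');cv2.imwrite('pics/side2.png',cv2.resize(c['pixels'][90:320,80:330],None,fx=2.5,fy=2.5))
c=grab('wrist');cv2.imwrite('pics/wrist2.png',c['pixels'])
L=[]
for n in('side',):
    c=load(n);P=cloud(c);q=P[c['range_z']>0];a=np.c_[st(q),q[:,2]*1000]
    m=(a[:,2]>95)&(a[:,2]<175)&(a[:,0]>-60)&(a[:,0]<150)&(abs(a[:,1]+257)<70);a=a[m]
    for lo in range(95,175,6):
        b=a[(a[:,2]>=lo)&(a[:,2]<lo+6)]
        if len(b)>5:
            for k in(b[b[:,0]<45],b[b[:,0]>45]):
                if len(k)>3:print(lo,len(k),np.percentile(k[:,:2],[5,95],axis=0).round(0).tolist())
E
```

```text
time: 3.5
tcp_pos: [0.5685, -0.1106, 0.1265]
orientation: [-3.141, -0.0, 1.802]
ft_force: [0.2, 0.4, 0.6]
width: 0.0701
finger_force: 0.0
t 3.5 st [  45.3 -247.8] z 0.1265 rpy [-3.141 -0.     1.802] F [0.25 0.41 0.55] w 0.0701
[-0.27  0.52  0.53  1.89 -0.35  0.83  0.67]
137 10 [[3.0, -259.0], [9.0, -252.0]]
137 28 [[79.0, -258.0], [83.0, -239.0]]
143 31 [[-4.0, -259.0], [9.0, -244.0]]
143 30 [[79.0, -259.0], [89.0, -238.0]]
149 35 [[-4.0, -259.0], [8.0, -241.0]]
149 35 [[79.0, -258.0], [92.0, -239.0]]
155 42 [[-4.0, -259.0], [9.0, -243.0]]
155 35 [[79.0, -259.0], [88.0, -237.0]]
161 35 [[-4.0, -259.0], [7.0, -244.0]]
161 36 [[79.0, -259.0], [91.0, -238.0]]
167 31 [[-4.0, -259.0], [9.0, -251.0]]
167 36 [[79.0, -259.0], [87.0, -240.0]]
173 5 [[-4.0, -259.0], [7.0, -254.0]]
173 17 [[79.0, -259.0], [85.0, -238.0]]
```

View pics/side2.png

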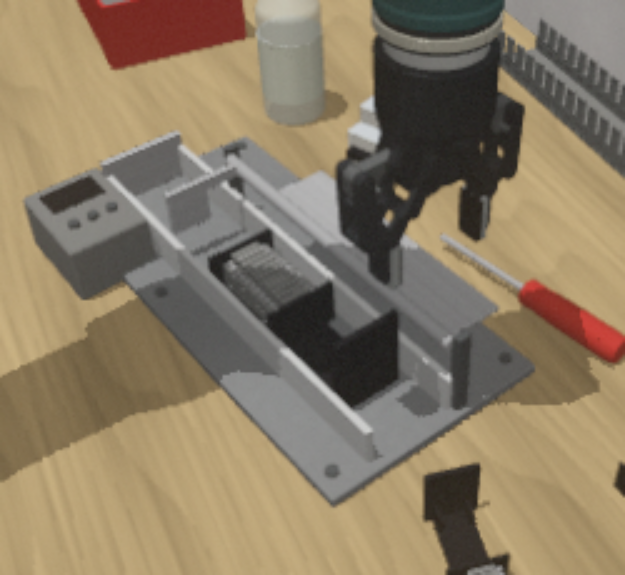

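The fingers sit where I intended, with tips about 10.5 mm behind the TCP. I'll shift slightly and press.

```bash

python3 -m crank '[-0.008,-0.0045,0.02,0,0,0,0.18, 0,0,0.02,0,0,0,0.18, 0,0,0.005,0,0,0,0.18, 0,0,0,0,0,0,0.18, 0,0,0.004,0,0,0,0.18, 0,0,0.004,0,0,0,0.18, 0,0,0.004,0,0,0,0.18, 0,0,0.004,0,0,0,0.18, 0,0,0,0,0,0,0.18]'
python3 -m crank '[0,0,0.004,0,0,0,0.18, 0,0,0.004,0,0,0,0.18, 0,0,0.004,0,0,0,0.18, 0,0,0.004,0,0,0,0.18, 0,0,0,0,0,0,0.18, 0,0,0,0,0,0,0.18]'
python3 - <<'E'
from h import *
show()
c=grab('side');cv2.imwrite('pics/side3.png',cv2.resize(c['pixels'][120:320,80:310],None,fx=2.7,fy=2.7))
E
```

```text
time: 4.5
tcp_pos: [0.5668, -0.1195, 0.0654]
orientation: [3.14, 0.0, 1.801]
ft_force: [1.5, 0.7, 3.9]
width: 0.07
finger_force: 2.0
time: 5.1
tcp_pos: [0.5666, -0.1199, 0.0498]
orientation: [3.14, 0.001, 1.8]
ft_force: [0.3, 0.5, 5.4]
width: 0.0702
finger_force: 2.5
t 5.1 st [  41.3 -256.5] z 0.0498 rpy [3.14e+00 1.00e-03 1.80e+00] F [0.27 0.47 5.42] w 0.0702
```

View pics/side3.png

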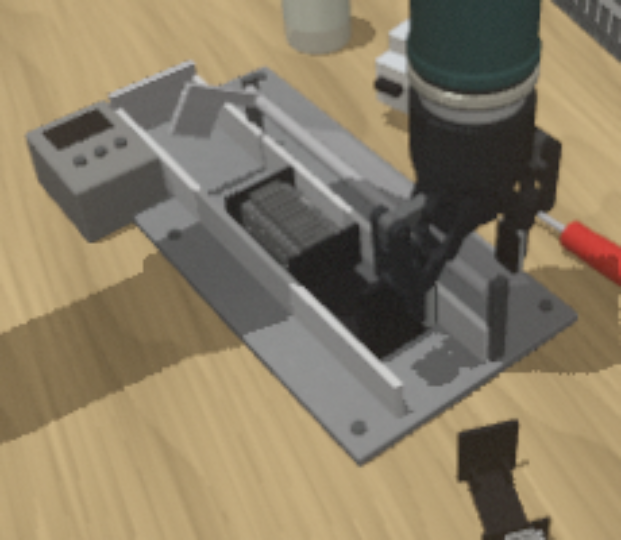

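The picture shows the leaf swung up around (215,105) and the finger behind the tab, and the tool reads 5.4 N. I'll start pushing.

```bash

python3 -m crank '[0.004,0,0,0,0,0,0.18, 0.004,0,0,0,0,0,0.18, 0.004,0,0,0,0,0,0.18, 0.004,0,0,0,0,0,0.18, 0.004,0,0,0,0,0,0.18, 0.005,0,0,0,0,0,0.18, 0.005,0,0,0,0,0,0.18, 0.005,0,0,0,0,0,0.18, 0,0,0,0,0,0,0.18]'
python3 - <<'E'
from h import *
show()
c=grab('side');P=cloud(c);q=P[c['range_z']>0];g=c['pixels'][c['range_z']>0].mean(1);a=np.c_[st(q),q[:,2]*1000]
e=(abs(a[:,0])<32)&(a[:,2]>44)&(a[:,2]<54)&(a[:,1]<-15)&(a[:,1]>-150);print('blocks',np.percentile(a[e],[1,50,99],axis=0))
e=(a[:,0]>-60)&(a[:,0]<0)&(a[:,2]>58)&(abs(a[:,1])<15);b=a[e];print('leaf',len(b),np.percentile(b,[2,98],axis=0), cv2.minAreaRect(b[:,[0,2]].astype(np.float32)))
E
```

```text
time: 6.05
tcp_pos: [0.5589, -0.0855, 0.0498]
orientation: [3.14, 0.001, 1.801]
ft_force: [3.2, -2.9, 3.9]
width: 0.0701
finger_force: 2.8
t 6.05 st [  41.6 -221.1] z 0.0498 rpy [3.140e+00 1.000e-03 1.801e+00] F [ 3.15 -2.9   3.89] w 0.0701
blocks [[ -30.36072068 -126.97722793   44.14340832]
 [  -4.14551704  -82.66319278   50.52313059]
 [  27.0084732   -36.23739813   53.35376049]]
leaf 280 [[-36.43894786  -6.26865375  69.59731594]
 [ -1.12953007   0.34765201 116.66880443]] ((-14.909570693969727, 92.11117553710938), (43.69002914428711, 38.21011734008789), 59.2210807800293)
```

The gate is at about 0.54 rad. The carrier moved 23 mm and is lying flat, so I'll continue.

```bash

python3 -m crank '[0.006,0,0,0,0,0,0.18, 0.006,0,0,0,0,0,0.18, 0.006,0,0,0,0,0,0.18, 0.006,0,0,0,0,0,0.18, 0.006,0,0,0,0,0,0.18, 0.006,0,0,0,0,0,0.18, 0.006,0,0,0,0,0,0.18, 0.006,0,0,0,0,0,0.18, 0.006,0,0,0,0,0,0.18, 0.006,0,0,0,0,0,0.18]'
python3 -c "
from h import *
show()"
python3 -m crank '[0.006,0,0,0,0,0,0.18, 0.006,0,0,0,0,0,0.18, 0.006,0,0,0,0,0,0.18, 0.006,0,0,0,0,0,0.18, 0.006,0,0,0,0,0,0.18, 0.006,0,0,0,0,0,0.18, 0.006,0,0,0,0,0,0.18, 0.006,0,0,0,0,0,0.18, 0.006,0,0,0,0,0,0.18, 0,0,0,0,0,0,0.18]'
python3 - <<'E'
from h import *
show()
c=grab('side');P=cloud(c);q=P[c['range_z']>0];a=np.c_[st(q),q[:,2]*1000]
e=(abs(a[:,0])<32)&(a[:,2]>44)&(a[:,2]<54)&(a[:,1]<95)&(a[:,1]>-100);print('blocks',np.percentile(a[e],[1,50,99],axis=0))
e=(a[:,0]>-60)&(a[:,0]<0)&(a[:,2]>62)&(abs(a[:,1])<15);b=a[e];print('leaf', cv2.minAreaRect(b[:,[0,2]].astype(np.float32)))
E
```

```text
time: 7.1
tcp_pos: [0.5452, -0.028, 0.0497]
orientation: [3.14, 0.002, 1.8]
ft_force: [3.8, -4.6, 4.7]
width: 0.0702
finger_force: 3.5
t 7.1 st [  41.2 -162.1] z 0.0497 rpy [3.14e+00 2.00e-03 1.80e+00] F [ 3.75 -4.62  4.7 ] w 0.0702
time: 8.1
tcp_pos: [0.5325, 0.0257, 0.0495]
orientation: [3.141, 0.001, 1.801]
ft_force: [2.8, -1.2, 3.9]
width: 0.0699
finger_force: 2.7
t 8.1 st [  41.  -106.9] z 0.0495 rpy [3.141e+00 1.000e-03 1.801e+00] F [ 2.78 -1.21  3.88] w 0.0699
blocks [[-31.27132555 -97.82035774  44.07003219]
 [-11.59770569   1.55305883  49.50676181]
 [ 23.53911598  76.99005479  53.53231409]]
leaf ((-15.013838768005371, 93.442138671875), (45.406246185302734, 37.83928298950195), 65.03141784667969)
```

```bash

python3 -m crank '[0.004,0,0,0,0,0,0.18, 0.004,0,0,0,0,0,0.18, 0.004,0,0,0,0,0,0.18, 0.004,0,0,0,0,0,0.18, 0.004,0,0,0,0,0,0.18, 0.003,0,0,0,0,0,0.18, 0.001,0,0,0,0,0,0.18, 0.001,0,0,0,0,0,0.18, 0,0,0,0,0,0,0.18]'
python3 -c "
from h import *
show()"
python3 -m crank '[0.001,0,0,0,0,0,0.18, 0.001,0,0,0,0,0,0.18, 0,0,0,0,0,0,0.18]'
python3 -c "
from h import *
show()"
python3 -m crank '[0.001,0,0,0,0,0,0.18, 0.001,0,0,0,0,0,0.18, 0,0,0,0,0,0,0.18]'
python3 -c "
from h import *
show()"
```

```text
time: 9.05
tcp_pos: [0.5269, 0.0489, 0.0495]
orientation: [3.141, 0.001, 1.8]
ft_force: [3.5, -3.3, 4.9]
width: 0.07
finger_force: 3.2
t 9.05 st [ 40.8 -83. ] z 0.0495 rpy [3.141e+00 1.000e-03 1.800e+00] F [ 3.53 -3.31  4.91] w 0.07
time: 9.35
tcp_pos: [0.5264, 0.0508, 0.0495]
orientation: [3.141, 0.001, 1.8]
ft_force: [4.1, -3.8, 4.4]
width: 0.0697
finger_force: 3.3
t 9.35 st [ 40.8 -81. ] z 0.0495 rpy [3.141e+00 1.000e-03 1.800e+00] F [ 4.06 -3.75  4.38] w 0.0697
time: 9.65
tcp_pos: [0.526, 0.0526, 0.0495]
orientation: [3.141, 0.002, 1.8]
ft_force: [3.3, -4.2, 5.1]
width: 0.0701
finger_force: 4.0
t 9.65 st [ 40.8 -79.2] z 0.0495 rpy [3.141e+00 2.000e-03 1.800e+00] F [ 3.26 -4.2   5.1 ] w 0.0701
```

```bash

python3 -m crank '[0.001,0,0,0,0,0,0.18, 0.001,0,0,0,0,0,0.18, 0,0,0,0,0,0,0.18]'
python3 -c "
from h import *
show()"
python3 -m crank '[0.001,0,0,0,0,0,0.18, 0,0,0,0,0,0,0.18]'
python3 - <<'E'
from h import *
show()
c=grab('side');P=cloud(c);q=P[c['range_z']>0];a=np.c_[st(q),q[:,2]*1000]
e=(abs(a[:,0])<32)&(a[:,2]>40)&(a[:,2]<52)&(a[:,1]<112)&(a[:,1]>10);print('blocks',np.percentile(a[e],[1,50,99],axis=0))
cv2.imwrite('pics/side5.png',cv2.resize(c['pixels'][120:280,80:280],None,fx=4,fy=3.7))
E
```

```text
time: 9.95
tcp_pos: [0.526, 0.0526, 0.0496]
orientation: [3.14, 0.004, 1.799]
ft_force: [5.1, -8.6, 4.7]
width: 0.07
finger_force: 6.3
t 9.95 st [ 40.8 -79.2] z 0.0496 rpy [3.14  0.004 1.799] F [ 5.1  -8.64  4.7 ] w 0.07
time: 10.15
tcp_pos: [0.526, 0.0526, 0.0496]
orientation: [3.14, 0.005, 1.799]
ft_force: [4.4, -11.8, 6.3]
width: 0.0697
finger_force: 7.4
t 10.15 st [ 40.8 -79.2] z 0.0496 rpy [3.14  0.005 1.799] F [  4.43 -11.75   6.34] w 0.0697
blocks [[-30.93116551  14.65391677  40.48190265]
 [-14.56118324  74.59401166  47.40447119]
 [ 29.24755294 108.31780849  51.90646309]]
```

View pics/side5.png

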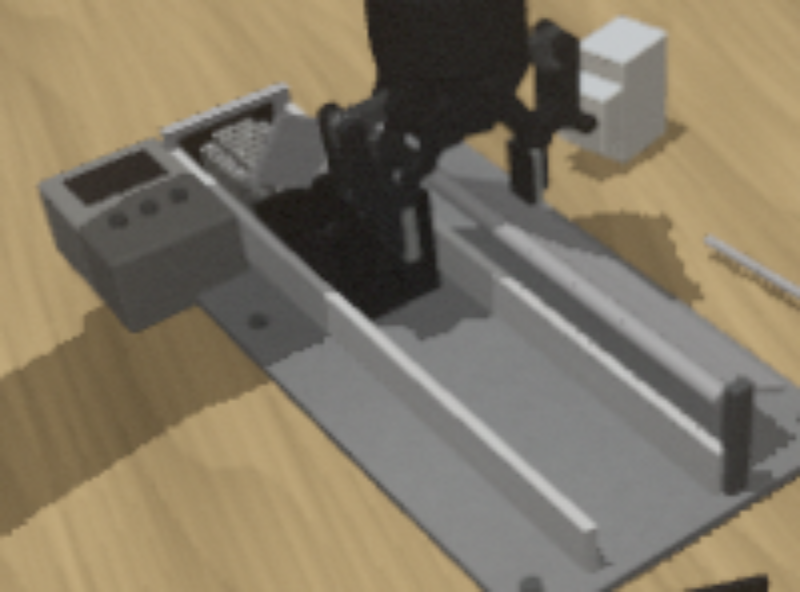

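The carrier is home: the blocks' front is at y ≈ 108 mm (picture (230,130)), the TCP has stalled and the force is rising. I'll back off, then rise slowly so the gate shuts gently.

```bash

python3 -m crank '[-0.004,0,0,0,0,0,0.18, -0.005,0,0,0,0,0,0.18, -0.005,0,0,0,0,0,0.18, 0,0,-0.004,0,0,0,0.18, 0,0,-0.004,0,0,0,0.18, 0,0,-0.004,0,0,0,0.18, 0,0,-0.004,0,0,0,0.18, 0,0,-0.004,0,0,0,0.18, 0,0,-0.004,0,0,0,0.18, 0,0,-0.004,0,0,0,0.18]'
python3 -m crank '[0,0,-0.005,0,0,0,0.18, 0,0,-0.02,0,0,0,0.18, 0,0,-0.04,0,0,0,0.18, -0.04,0,-0.04,0,0,0,0.18, -0.04,0,-0.04,0,0,0,0.18, -0.04,0,0,0,0,0,0.18, 0,0,0,0,0,0,0.18, 0,0,0,0,0,0,0.18]'
python3 - <<'E'
from h import *
show()
c=grab('side');P=cloud(c);q=P[c['range_z']>0];a=np.c_[st(q),q[:,2]*1000]
e=(abs(a[:,0])<32)&(a[:,2]>44)&(a[:,2]<52)&(a[:,1]<106)&(a[:,1]>10);print('blocks',np.percentile(a[e],[1,50,99],axis=0))
e=(abs(a[:,0])<24)&(a[:,2]>60)&(a[:,2]<84)&(a[:,1]>-100)&(a[:,1]<-30);print('tab',np.percentile(a[e],[2,50,98],axis=0))
e=(abs(a[:,0]-75)<8)&(a[:,1]>-260)&(a[:,1]<-60)&(a[:,2]>40)&(a[:,2]<100);print('plate z',np.median(a[e,2]))
cv2.imwrite('pics/side6.png',cv2.resize(c['pixels'][90:280,60:290],None,fx=3,fy=3))
E
```

```text
time: 11.2
tcp_pos: [0.5258, 0.0425, 0.0767]
orientation: [-3.137, -0.0, 1.8]
ft_force: [-0.5, -0.1, -1.0]
width: 0.0699
finger_force: 0.0
time: 12.0
tcp_pos: [0.5521, -0.0657, 0.2126]
orientation: [-3.14, -0.001, 1.798]
ft_force: [0.0, 0.4, -0.8]
width: 0.07
finger_force: 0.0
t 12.0 st [  39.5 -200.3] z 0.2126 rpy [-3.140e+00 -1.000e-03  1.798e+00] F [ 0.01  0.39 -0.8 ] w 0.07
blocks [[-30.2292497   15.19177915  44.07963905]
 [ -6.56022837  73.72746807  49.61381395]
 [ 25.90408791 105.32881978  51.92965379]]
tab [[-22.66228211 -70.80132227  60.28492959]
 [ -0.70634599 -68.56047795  72.19545686]
 [ 21.99128022 -65.01148122  83.87622637]]
plate z 81.62126238001028
```

View pics/side6.png

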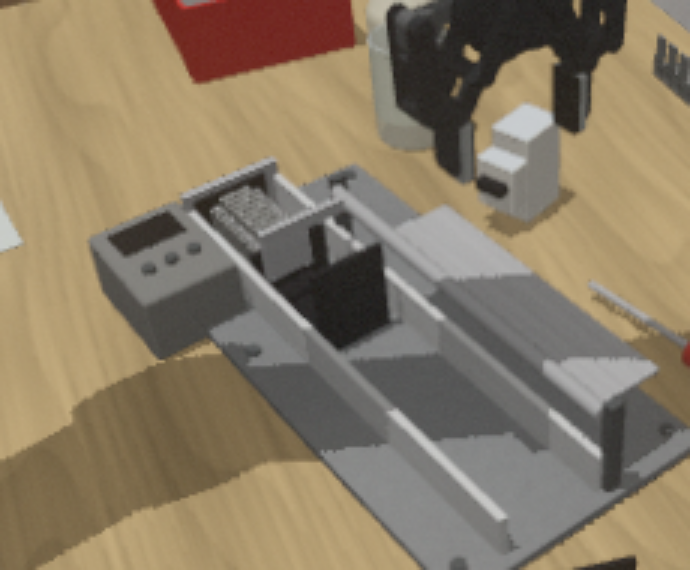

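The gate is shut (leaf at (300,240), plate back at its starting height), the carrier is home and the gripper is clear. I'll hand it in.

```bash
python3 -c "
from rig import robot
print(robot.job_done())"
```

```text
the job is handed in; nothing more can be done
None
```

I handed the job in at about 12 s of the 48 s allowed; the hand-in returned no verdict. By my last measurements the carrier is home against the end stop, the gate is shut behind its blocks, the arm is clear, and it never went near the bystanders.

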